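# Close and lock the course gate

### The job

Close the gate of the robot course: push the long white barrier near its free end so that it swings about its post until it is fully home against the rubber buffer in the catch, then press the black-headed locking bolt all the way down in front of it and let go. Push gently, by feel (never with more than about 12 N, and no slamming), because the catch is set a few centimetres nearer or farther on every board; leave the model robot, the tub of balls and the controller alone.

Things in the scene. Friction and masses are not known exactly. Their poses are not given: they have to be found in the camera images.
- board: Fixed grey course board, 470 x 460 x 12 mm, on the table. Origin: centre of its underside; z up, x roughly away from the robot, y roughly to the robot's left. Its top is at z = 12 mm; all heights below are above that top.
- pivot (a point): Foot of the fixed pivot post, on the board's top, at board x = 90, y = 170 mm; axes as the board's. The post is 12 mm in diameter, its black cap 30 mm; the cap's top is 39 mm high.
- catch_near (a point): Marks, on the board's top (board x = 78, y = -155 mm; axes as the board's), the nearest setting of the buffer face of the grey fixed catch. The whole catch (buffer, bracket, bolt) really sits 0 to 48 mm farther along +x; not reported, find it by touch. It is 44 mm wide in y; the buffer faces -x, 3 to 27 mm high, rigid. Its bracket, 38 to 50 mm high, reaches 82 mm to the -x side of the buffer.
- barrier: Loose white bar, 0.2 to 0.33 kg, flat on the board, its hole on the post (1 mm play); swings with up to 5 N of friction. Origin: pivot hole, underside; runs along its -y to y = -340 mm. 24 mm wide (36 at the pivot), 30 high. Closed: yaw equals the board's +-0.08 rad. Starts open, free end towards the robot, yaw 0.36 to 0.66 rad less; push its -x side, yaw grows.
- barrier_tip (a point): Point on the top middle of the barrier's free end (340 mm from the pivot). Axes as the barrier's.
- pin (a joint): Travel (m) of the upright locking bolt: 0 up (start), 0.030 fully down, hard stop. Its axis is 53 mm to the -x side of the real buffer face, at board y = -155 mm. Steel blade 54 (x) x 16 mm, black round 30 mm head; head top 94 mm high when up, 64 down. Slides stiffly (4 N), stays put. If the barrier is over 2 mm short of the buffer, the bolt lands on it after 4 mm and cannot go down.
- model_robot: Bystander: model robot on four black wheels, 85 x 74 x 64 mm, standing loose on the board beyond the barrier; origin at the centre of its underside.
- ball_tub: Bystander: open blue tub with four balls fixed in it, 100 x 120 x 55 mm, loose on the table to the left of the board; origin at the centre of its underside.
- hub: Bystander: white controller box, 90 x 60 x 32 mm, loose on the table to the right of the board; origin at the centre of its underside.

How it is judged:
On the way, in this order (a step that is already met when the one before it is completed fails the run):
1. the barrier is swung shut to the catch while the bolt is still up (x of barrier_tip in the frame of board above 0.062 m and value of joint pin below 0.005 m), for 0.1 s.
2. the locking bolt is pressed fully down (value of joint pin above 0.026 m), for 0.1 s.
At the end, for the whole second after the job is handed in: The barrier is home in the catch (its free end past x = 62 mm in the board frame, which with the bolt down means against or within about 2 mm of the buffer) and at rest, and the bolt is down by more than 26 of its 30 mm in front of it (x of barrier_tip in the frame of board above 0.062 m and value of joint pin above 0.026 m and linear speed of barrier below 0.02 m/s); the robot touches nothing.
It fails at once if the barrier is pushed with more than 15 N (contact force between any of the fingers, the arm and barrier above 15 N).
It fails at once if the barrier is slammed (swung faster than 2 rad/s) (angular speed of barrier above 2 rad/s).
It fails at once if the model robot, tub or controller is moved by more than 15 mm (distance of any of model_robot, ball_tub, hub from where it was at the start of the episode above 0.015 m).
It also fails if it takes over 48 s, if anything falls off the work surface, if the arm or the gripper's body presses on something with over 40 N, if the wrist force passes 120 N, or if a joint passes its speed limit or range.

### The arm

A 7-joint arm with a two-finger parallel gripper is mounted at the origin on the work surface. World frame = base frame: x ahead of the robot, y to its left, z up, the work surface at z = 0. Lengths are in m, angles in rad, forces in N, time in s.
With the tool pointing down it reaches from about 0.425 to 0.875 m from the base axis. Payload 4.7 kg.
Tool frame: the origin (TCP) lies where the fingers leave the gripper's body, on its centre line; the fingertips stand 70 mm ahead of it and the grasp point (between the pads) lies 51 mm ahead of it (manip.tip_extent is the distance from the TCP to the fingertips, in m); y points along the fingers, x is the direction in which the jaws open and shut, and the axes are right-handed (so a half turn about y gives the same grasp; the last joint's range is limited). The gripper opens to 87 mm and grips with 3 to 60 N. Pads are 19 mm wide; open, the fingers measure 117 mm over their backs; the gripper's body (75 mm by 190 mm) begins 51 mm behind the grasp point.
Start: joints at [0.014, 0.321, -0.07, 1.45, 0.023, 1.371, -0.057], TCP at [0.65, -0, 0.292] pointing down, gripper open.
Joint ranges: [-2.86, 2.86], [-0.3, 2.09], [-1.38, 1.24], [0.06, 2.45], [-1.56, 4.7], [0.09, 2.05], [-2.69, 2.69]. Speed limits (rad/s): [2.57, 2.57, 3.14, 3.14, 3.14, 3.14, 3.14].

### API

Orientations are given as a unit quaternion [x, y, z, w].
In Python, from cell import manip gives the robot as it stands. Calls block until the motion is done:
- manip.goto(position, orientation): joint-space move of the TCP to a pose.
- manip.servo_line(position, v=0.15, rotation=None, max_force=None): straight line of the TCP; rotation=None keeps the orientation; v is the mean speed in m/s. With max_force (N) it stops when the force on the tool has changed by that much, and returns True; else False.
- manip.goto_joints(angles): joint-space move.
- manip.release() and manip.grab(newtons=None): open the fingers fully, or close them until they stop; newtons is the grip in N (None keeps the last).
- manip.pause(seconds).
- manip.ik(position, orientation): joint angles nearest the present ones, or None.
- manip.snapshot(name): name is "scene" or "side" or "wrist"; returns (picture, depth): 420x560x3 uint8, red, green, blue; 420x560 float32, m along the optical axis (not along the pixel's ray), 0 where there is no reading.
- manip.get_calibration(name): a dict with "K" (3x3 intrinsics, pixels), "R" (3x3) and "t" (3): a world point X has camera coordinates R X + t. Camera axes: x right, y down, z forward; pixel columns grow to the right and rows downward; lengths in m; the calibration is good to about 2 mm. A picture is of the moment at which its call begins: read the wrist's pose just before it. get_calibration takes no time and is no camera call; for the wrist camera it gives the pose at the moment of the call.
A pose or a line that the arm cannot do raises manip.Unreachable and nothing moves.
- manip.job_done(): hands the job in, once; it reports no verdict.
Readings, each from a call of its own:
- manip.read_time_s(): time.
- manip.read_qpos(): joint angles.
- manip.read_dq(): joint speeds.
- manip.read_tau(): joint torques, N m.
- manip.read_ee_pos(): TCP position.
- manip.read_orientation(): TCP orientation.
- manip.read_force(): force on the tool from outside, world axes, zero at the start.
- manip.read_moment(): the same for the moment, N m.
- manip.read_grip_width(): finger opening in m.
Only numpy, scipy, OpenCV 4.12 (cv2) and the standard library are available. Lean on these libraries where they do the work, as an engineer would, in place of code of your own. Each camera call takes 0.05 s, during which the arm holds its last target. There are 200 camera calls.

## Working session

There is one attempt and no reset: what is moved stays moved. The work goes in short steps, each a Python script; the robot and the scene stay as the last script left them, time stands still between calls to the robot, and variables do not carry over. Pictures are saved under pics/ and viewed, about 8 in all and at most 12, crops included, and the job is handed in when it is done.

```bash
ls; mkdir -p pics
python3 - <<'E'
from cell import manip
import cv2,numpy as np
for n in("scene","side"):
    p,d=manip.snapshot(n); c=manip.get_calibration(n)
    np.savez(""+n,p=p,d=d,**c); cv2.imwrite(f"pics/{n}0.png",p[:,:,::-1])
print(manip.read_time_s(),manip.read_orientation(),manip.read_force(),manip.tip_extent)
E
```

```text
pics
0.1 [ 7.07149453e-01 -5.86558430e-04 -6.27405225e-04 -7.07063586e-01] [0.16017676 0.50372449 0.01448642] 0.0697
```

View pics/scene0.png

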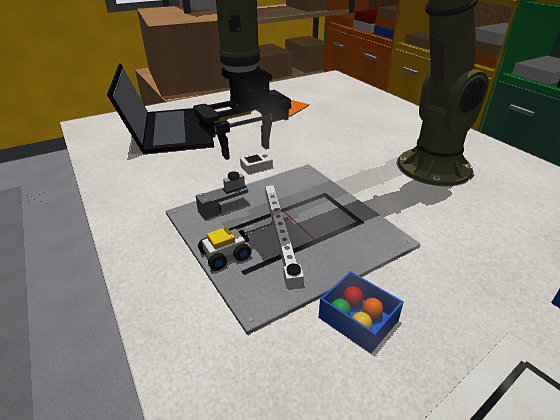

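View pics/side0.png

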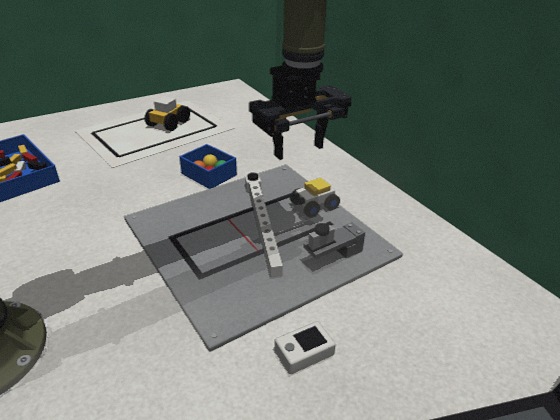

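Scene view: board corners are at about (167,211), (308,166), (420,245) and (248,332), pivot cap at (293,270), bolt head at (233,176), barrier free end at (271,188). Side view: corners are at about (125,217), (284,167), (402,254) and (211,348), cap at (253,177), bolt head at (322,228), free end at (275,268).

```bash
cat > h.py <<'E'
import numpy as np, cv2
def ray(c,uv,z):
    d=c['R'].T@np.linalg.inv(c['K'])@np.array([uv[0],uv[1],1.]); o=-c['R'].T@c['t']
    return o+d*(z-o[2])/d[2]
def cloud(c):
    v,u=np.mgrid[:420,:560]; d=c['d']; X=np.stack([u*d,v*d,d],-1)@np.linalg.inv(c['K']).T
    return (X-c['t'])@c['R']
def fit(B,W):
    b,w=B.mean(0),W.mean(0); x=B-b;y=W-w
    a=np.arctan2((x[:,0]*y[:,1]-x[:,1]*y[:,0]).sum(),(x*y).sum())
    R=np.array([[np.cos(a),-np.sin(a)],[np.sin(a),np.cos(a)]]); return a,R,w-R@b
E
python3 - <<'E'
from h import *
C={n:dict(np.load(n+'.npz')) for n in('scene','side')}
# corner order: far-right(+,-), near-right(-,-), near-left(-,+), far-left(+,+)
B=np.array([[.235,-.23],[-.235,-.23],[-.235,.23],[.235,.23]])
P={'scene':[(167,211),(308,166),(420,245),(248,332)],'side':[(402,254),(211,348),(125,217),(284,167)]}
Q={'scene':dict(cap=(293,269),pin=(233,175),tip=(271,187)),'side':dict(cap=(253,176),pin=(322,227),tip=(276,266))}
H=dict(cap=.051,pin=.106,tip=.042)
allB=[];allW=[]
for n,c in C.items():
    W=np.array([ray(c,p,.012)[:2] for p in P[n]])
    a,R,t=fit(B,W); print(n,a,t,'res mm',np.round(1e3*(W-(B@R.T+t)),1).tolist())
    allB.append(B);allW.append(W)
a,R,t=fit(np.vstack(allB),np.vstack(allW)); print('both',a,t)
for n,c in C.items():
    X=cloud(c); 
    for k,uv in Q[n].items():
        w=ray(c,uv,H[k]); print(n,k,w.round(4),'depth',X[uv[1],uv[0]].round(4),'board',(R.T@(w[:2]-t)).round(4))
    Y=(X[...,:2]-t)@R; z=X[...,2]
    # white barrier top: z .037-.047
    m=(abs(z-.042)<.004)&(abs(Y[...,0])<.2)&(abs(Y[...,1])<.23)&(c['p'].min(-1)>120)&(c['d']>0)
    p=Y[m]; print(n,m.sum(),'bar rect',cv2.minAreaRect(p.astype(np.float32)*1000))
    m=(abs(z-.104)<.006)&(abs(Y[...,0])<.2)&(abs(Y[...,1]+.155)<.04)&(c['d']>0)
    p=Y[m]; print('head',m.sum(),p.mean(0),p.min(0),p.max(0))
E
```

```text
scene 0.042084956968904796 [0.57528877 0.05014937] res mm [[-6.4, 1.5], [8.1, 6.9], [3.9, -4.4], [-5.6, -4.1]]
side 0.04904338224978821 [0.56806941 0.03229864] res mm [[-3.2, 4.6], [6.5, 6.3], [7.2, -1.9], [-10.5, -9.0]]
both 0.04555628372079209 [0.57167909 0.04122401]
scene cap [0.657 0.219 0.051] depth [0.6578 0.2203 0.0524] board [0.0933 0.1737]
scene pin [ 0.6435 -0.1026  0.106 ] depth [ 0.6433 -0.103   0.1057] board [ 0.0652 -0.1469]
scene tip [ 0.5393 -0.0919  0.042 ] depth [ 0.5386 -0.0934  0.041 ] board [-0.0384 -0.1316]
scene 572 bar rect ((27.877273559570312, 22.370223999023438), (360.235107421875, 35.99235534667969), 66.9648666381836)
head 75 [ 0.06356246 -0.14989568] [ 0.04847256 -0.16531496] [ 0.07696714 -0.13836567]
side cap [0.6528 0.2075 0.051 ] depth [0.6543 0.2105 0.049 ] board [0.0886 0.1624]
side pin [ 0.639  -0.1135  0.106 ] depth [ 0.6406 -0.1115  0.1041] board [ 0.0602 -0.1577]
side tip [ 0.537  -0.1067  0.042 ] depth [ 0.5386 -0.104   0.0391] board [-0.0414 -0.1462]
side 543 bar rect ((30.476715087890625, 19.67156982421875), (359.5228576660156, 36.279518127441406), 68.4046630859375)
head 136 [ 0.05858792 -0.15812748] [ 0.04569925 -0.17139957] [ 0.07522802 -0.13970625]
```

Run:
```python
from cell import manip
import numpy as np,cv2
manip.grab(10)
q=manip.read_orientation()
manip.goto([.56,-.03,.36],q)
c=manip.get_calibration("wrist"); p,d=manip.snapshot("wrist")
np.savez("wrist",p=p,d=d,**c); cv2.imwrite("pics/w0.png",p[:,:,::-1]); print(manip.read_time_s(), -c['R'].T@c['t'])
```

```text
2.2167 [0.55876595 0.0477078  0.45490487]
```

View pics/w0.png

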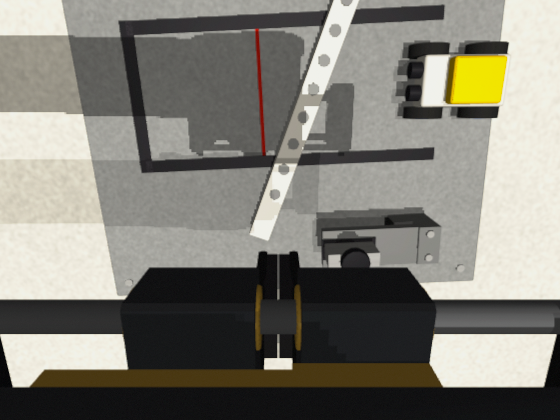

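Wrist view: barrier free end is at about (262,233), bolt head (355,260), and the board's -y edge runs from (118,297) to (473,280). Its near edge runs from (65,0) and its far edge from (508,0). The model robot is at the upper right, clear.

Run:
```python
from h import *
c=dict(np.load('wrist.npz'))
near=[ray(c,p,.012)[:2] for p in((67,10),(118,297))]; far=[ray(c,p,.012)[:2] for p in((506,10),(473,280))]
print('near',near,'far',far)
for n,p,z in(('pin',(355,259),.106),('tipL',(250,236),.042),('tipR',(270,239),.042),('L',(333,0),.042),('R',(357,0),.042),('boltplate',(431,234),.06)): print(n,ray(c,p,z).round(4))
for n in('wrist','scene','side'):
    c=dict(np.load(n+'.npz')); X=cloud(c); z=X[...,2];p=c['p']
    head=(abs(z-.106)<.004)&(X[...,0]>.58)&(X[...,0]<.72)&(abs(X[...,1]+.11)<.04)&(c['d']>0)&(p.max(-1)<90)
    if n=='scene' or n=='side':
        cap=(abs(z-.051)<.004)&(abs(X[...,0]-.655)<.03)&(abs(X[...,1]-.213)<.03)&(p.max(-1)<90); print(n,'cap',X[cap].mean(0),np.ptp(X[cap],0))
    if head.any(): print(n,'head',head.sum(),X[head].mean(0),np.ptp(X[head],0))
    b=(abs(z-.012)<.004)&(c['d']>0)&(np.ptp(p.astype(int),axis=-1)<25)&(p.max(-1)<160)
    b=b&(X[...,0]>.25)&(X[...,0]<.85)&(abs(X[...,1])<.35)
    b=cv2.morphologyEx(b.astype(np.uint8),cv2.MORPH_OPEN,np.ones((5,5)))>0
    print(n,'board',cv2.minAreaRect(X[b][:,:2].astype(np.float32)))
```

```text
near [array([0.33572778, 0.14043994]), array([ 0.34852818, -0.201036  ])] far [array([0.80337519, 0.14078079]), array([ 0.8153509 , -0.17681239])]
pin [ 0.6378 -0.1056  0.106 ]
tipL [ 0.5273 -0.1043  0.042 ]
tipR [ 0.5507 -0.1081  0.042 ]
L [0.6143 0.1432 0.042 ]
R [0.638  0.1432 0.042 ]
boltplate [ 0.7318 -0.0955  0.06  ]
wrist head 425 [ 0.63765391 -0.10510286  0.10681101] [0.02852795 0.01734776 0.00741819]
wrist board ((0.5486354827880859, 0.0069306641817092896), (0.43167951703071594, 0.2861701250076294), 0.07260067760944366)
scene cap [0.65545652 0.2176054  0.05014969] [0.02984724 0.02994228 0.00494925]
scene head 58 [ 0.64166657 -0.10673693  0.10483462] [0.02739992 0.02644069 0.0066382 ]
scene board ((0.5723966956138611, 0.04375423491001129), (0.4717924892902374, 0.4595537781715393), 2.6452338695526123)
side cap [0.65306944 0.21167164 0.0498291 ] [0.02775948 0.02779361 0.00569201]
side head 109 [ 0.63829396 -0.11310614  0.10481706] [0.02865117 0.02865854 0.00529021]
side board ((0.5718618035316467, 0.03970414400100708), (0.4713490903377533, 0.46230411529541016), 2.605623483657837)
```

```bash
cat >> h.py <<'E'
A=.0456; RB=np.array([[np.cos(A),-np.sin(A)],[np.sin(A),np.cos(A)]]); TB=np.array([.572,.0417])
def w(x,y,z): return [*(RB@[x,y]+TB),z]
def b(p): return np.r_[RB.T@(np.array(p)[:2]-TB),p[2]].round(4)
from scipy.spatial.transform import Rotation as Ro
Q=(Ro.from_euler('z',A)*Ro.from_quat([.70711,0,0,-.70711])).as_quat()
E
python3 - <<'E'
from h import *
from cell import manip as m
f=lambda s:print(s,m.read_time_s(),b(m.read_ee_pos()),(RB.T@m.read_force()[:2]).round(2),m.read_force()[2].round(2))
m.goto(w(-.075,-.088,.16),Q); f('above')
print(m.servo_line(w(-.075,-.088,.094),v=.1,max_force=10)); f('down')
print(m.servo_line(w(-.01,-.088,.094),v=.03,max_force=9)); f('push')
p,d=m.snapshot("side"); cv2.imwrite("pics/s1.png",p[:,:,::-1])
E
```

```text
above 3.0667 [-0.0734 -0.0877  0.1609] [ 1.08 -0.38] 1.03
False
down 3.875 [-0.0743 -0.088   0.0947] [-0.38  0.42] 0.19
False
push 6.1917 [-0.0101 -0.088   0.094 ] [-0.9  -0.81] -0.35
```

View pics/s1.png

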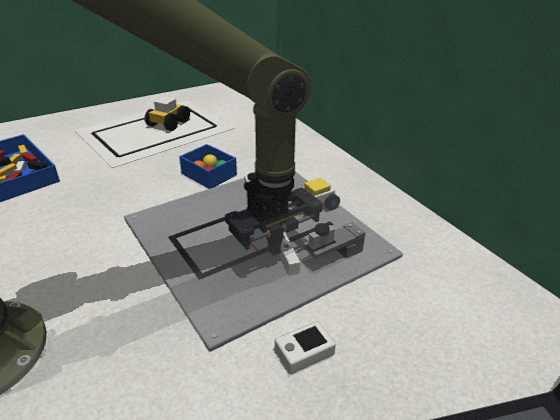

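The barrier's free end has moved to about (290,262), so it follows the finger under the bracket and the bolt head is clear. Next I continue, slower near home.

Run:
```python
from h import *
from cell import manip as m
f=lambda s:print(s,m.read_time_s(),b(m.read_ee_pos()),(RB.T@m.read_force()[:2]).round(2),m.read_force()[2].round(2))
r=m.servo_line(w(.05,-.088,.094),v=.03,max_force=9); f(r)
if not r:
    r=m.servo_line(w(.095,-.088,.094),v=.01,max_force=8); f(r)
m.pause(.2); f('rest')
```

```text
False 8.3917 [ 0.05   -0.0879  0.094 ] [-0.01 -0.49] 0.15
True 11.1083 [ 0.0772 -0.088   0.093 ] [ 0.46 -1.05] 0.83
rest 11.3083 [ 0.0765 -0.0882  0.0924] [0.23 0.74] -0.69
```

Run:
```python
from h import *
from cell import manip as m
f=lambda s:print(s,m.read_time_s(),b(m.read_ee_pos()),(RB.T@m.read_force()[:2]).round(2),m.read_force()[2].round(2))
r=m.servo_line(w(.09,-.088,.094),v=.01,max_force=9); f(r)
# back off, rise, look from the wrist
m.servo_line(w(.045,-.088,.096),v=.08); m.servo_line(w(.045,-.088,.2),v=.15)
m.goto(w(.06,-.04,.30),Q); f('up')
c=m.get_calibration("wrist"); p,d=m.snapshot("wrist")
np.savez("wrist1",p=p,d=d,**c); cv2.imwrite("pics/w1.png",p[:,:,::-1])
```

```text
True 11.925 [ 0.0777 -0.0883  0.0919] [-0.87  0.19] -0.28
up 13.85 [ 0.06   -0.0394  0.2998] [-0.62 -0.35] 0.18
```

View pics/w1.png

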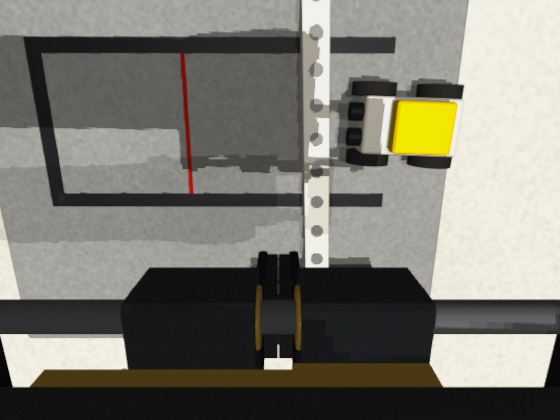

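Run:
```python
from h import *
c=dict(np.load('wrist1.npz'))
for v,l,r in((5,302,330),(130,303,329),(258,305,328)):
    L,R=b(ray(c,(l,v),.042)),b(ray(c,(r,v),.042)); print(L[:2],R[:2])
X=cloud(c); m=(abs(X[...,2]-.042)<.003)&(c['p'].min(-1)>120)&(c['d']>0); Y=(X[m][:,:2]-TB)@RB; Y=Y[(Y[:,0]<.13)&(Y[:,1]>-.1)&(Y[:,1]<.12)]
print(len(Y),np.polyfit(Y[:,1],Y[:,0],1),cv2.minAreaRect(Y.astype(np.float32)))
for n in('wrist','scene','side'):
    c=dict(np.load(n+'.npz'));X=cloud(c);Y=np.dstack([(X[...,:2]-TB)@RB,X[...,2]])
    k=(Y[...,2]>.052)&(Y[...,2]<.066)&(abs(Y[...,1]+.155)<.03)&(abs(Y[...,0]-.1)<.09)&(c['d']>0)
    print(n,k.sum(),np.percentile(Y[k],[1,50,99],axis=0).round(4).tolist())
```

```text
[0.0793 0.116 ] [0.1029 0.116 ]
[0.0823 0.0128] [0.1062 0.0128]
[ 0.087  -0.1149] [ 0.1104 -0.1149]
5496 [-0.03359743  0.09466394] ((0.09434831142425537, 0.009938731789588928), (0.023975461721420288, 0.2201720029115677), 1.8627537488937378)
wrist 3168 [[0.0304, -0.1766, 0.0532], [0.1111, -0.146, 0.0636], [0.1602, -0.1331, 0.0659]]
scene 526 [[0.0347, -0.1755, 0.0527], [0.1123, -0.143, 0.0613], [0.1637, -0.1301, 0.0655]]
side 798 [[0.0305, -0.1791, 0.0523], [0.1077, -0.1669, 0.0612], [0.1616, -0.1344, 0.0655]]
```

The barrier's front face at y=-155 is at board x ≈ 0.112. The bracket edge (0.0305+0.082) and the bolt head (0.0595+0.053) both put the buffer at 0.1125, so the barrier is home. Now I press the bolt.

Run:
```python
from h import *
from cell import manip as m
f=lambda s:print(s,m.read_time_s(),b(m.read_ee_pos()),m.read_force().round(2))
m.goto(w(.0597,-.1545,.21),Q); f('above')
r=m.servo_line(w(.0597,-.1545,.180),v=.06,max_force=8); f(r)
r=m.servo_line(w(.0597,-.1545,.138),v=.02,max_force=14); f(r)
```

```text
above 14.5333 [ 0.0591 -0.1548  0.2087] [ 0.59 -0.3   0.23]
False 15.1833 [ 0.0597 -0.1545  0.1799] [-0.02 -0.83 -0.42]
True 16.725 [ 0.0599 -0.1546  0.1462] [-1.35  0.1   4.09]
```

Tip height is 64.5 mm above the board, where fully down is 64. I press once more, then lift and check.

Run:
```python
from h import *
from cell import manip as m
f=lambda s:print(s,m.read_time_s(),b(m.read_ee_pos()),m.read_force().round(2))
r=m.servo_line(w(.0597,-.1545,.138),v=.02,max_force=15); f(r)
m.pause(.2)
m.servo_line(w(.0597,-.1545,.22),v=.1)
m.goto(w(.06,-.07,.36),Q); f('up')
c=m.get_calibration("wrist"); p,d=m.snapshot("wrist"); c.update(p=p,d=d)
X=cloud(c);Y=np.dstack([(X[...,:2]-TB)@RB,X[...,2]])
k=(abs(Y[...,0]-.06)<.008)&(abs(Y[...,1]+.155)<.008)&(d>0); print('head top above board',k.sum(),np.median(Y[k][:,2])-.012 if k.any() else None)
s,ds=m.snapshot("side"); c2=dict(m.get_calibration("side"),p=s,d=ds)
X=cloud(c2);Y=np.dstack([(X[...,:2]-TB)@RB,X[...,2]])
k=(abs(Y[...,0]-.06)<.02)&(abs(Y[...,1]+.155)<.02)&(ds>0); print('side max',k.sum(),np.percentile(Y[k][:,2],[80,95])-.012 if k.any() else None)
cv2.imwrite("pics/end.png",cv2.resize(np.hstack([p,s])[:,:,::-1],(800,300)))
```

```text
True 16.975 [ 0.06   -0.1546  0.1462] [-1.45 -0.09  3.56]
up 18.7583 [ 0.0596 -0.0707  0.3586] [ 0.24 -0.38 -0.37]
head top above board 86 0.06518665011903717
side max 454 [0.06173069 0.06389918]
```

View pics/end.png

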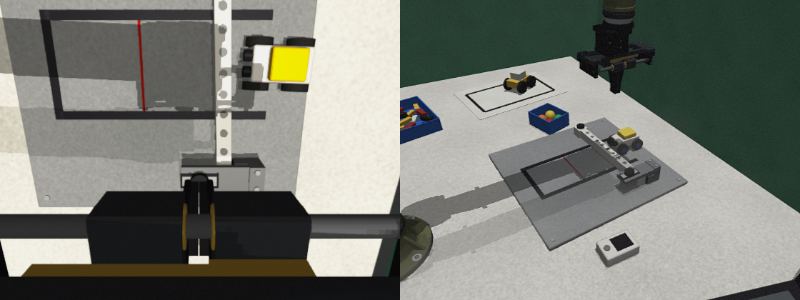

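Both views show the barrier shut in the catch (side view, about (632,165)) and the bolt down (about (630,172)). The bystanders are in place and the gripper is clear.

```bash
python3 -c "
from cell import manip as m
m.job_done(); print(m.read_time_s())"
```

```text
the job is handed in; nothing more can be done
the job is handed in; nothing more can be done
```

The gate is closed and locked, and I handed the job in after about 19 s of robot time; no verdict was reported.

I pushed the barrier with closed fingers about 260 mm from its pivot, at 1–3 cm/s with force stops of 8–9 N. It met the rigid buffer at the same place twice: tool at board x = 77.2 and 77.7 mm. I then pressed the bolt to its hard stop and lifted the gripper clear.

**Checks that agreed:**
- **Barrier:** before the bolt was pressed, the camera put its front face at x ≈ 112 mm. The buffer position inferred from the bracket and the bolt was 112.5 mm.
- **Bolt:** the head top is about 64–65 mm above the board, where 64 mm is fully down. That is about 29 mm of its 30 mm travel. A second press gave no further movement.
- **Bystanders:** the model robot, tub and controller look unmoved in the last pictures, though I did not measure them.

**Checks that disagreed:**
- Judging the barrier position from the finger's contact point, with an assumed 15 mm half-thickness of the closed fingers, gave a buffer about 8 mm farther out. I trusted the three camera measurements instead, and the bolt going fully down confirmed them.
- My hand-picked board corners were off by up to about 10 mm, so I used the depth-image fit of the board instead.

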